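Hang the round moss planter on the spring arm

ROBOT

A 6-joint arm with a two-finger parallel gripper is mounted at the origin on the work surface. World frame = base frame: x ahead of the robot, y to its left, z up, the work surface at z = 0. Lengths are in m, angles in rad, forces in N, time in s.
With the tool pointing down it reaches from about 0.3 to 0.875 m from the base axis. Payload 6.4 kg.
Tool frame: the origin (TCP) lies at the very end of the fingers, on their centre line; the grasp point (between the pads) lies robot.grip_depth behind it (robot.grip_depth is the distance from the TCP to the grasp point, in m); z points along the fingers, y is the direction in which the jaws open and shut (so a half turn about z gives the same grasp; the last joint's range is limited). The gripper opens to 85 mm and grips with 20 to 120 N. Pads are 22 mm wide; open, the fingers measure 114 mm over their backs; the gripper's body (76 mm by 85 mm) begins 54 mm behind the grasp point. The pads swing forward as they close: fully open they stand 13 mm farther back than shut.
Start: joints at [-1.556, 0.181, 1.607, -0, 1.354, -0.206], TCP at [0.126, -0.561, 0.231] pointing down, gripper open.
Joint ranges: [-2.99, 2.99], [-0.89, 2.07], [0.3, 2.58], [-1.14, 4.28], [0, 2.63], [-3.12, 3.12]. Speed limits (rad/s): [2.57, 2.57, 3.01, 3.14, 3.14, 3.14].

INTERFACE

Orientations are given as a unit quaternion [x, y, z, w].
In Python, from rig import robot, cams gives the robot as it stands. The module is installed in compiled form; this text tells all that it offers.
- The arm moves only by the shell command python3 -m pendant 'ROWS' [FORCE]. ROWS is JSON, a list of rows, each a list of 3 entries, a list of its own where there are three numbers: the shift along the tool's x, y, z in mm, then the turn, a rotation vector about the tool's x, y, z in degrees, then the opening, from 0 (shut) to 1 (fully open). In form: [[[x, y, z], [rx, ry, rz], claw], ...]. A call has 1 to 10 rows; each row is the pose to reach, as a shift and turn from the pose measured when the call began, along the tool's axes at that moment; what a row does not reach only later rows make up. A row lasts 1/10 s, in which the tool goes at most 50 mm and 8.59 degrees, less where a joint would pass 70% of its speed; a pose out of reach is approached as far as the arm can. A call with a gripper value outside its range is refused whole. The fingers move at their own pace and stop on an object; FORCE is the grip in N (left out, the last holds). Time passes only in rows, so rows that repeat a pose let the fingers close. It gives the time, the measured TCP pose, the force and the opening at its end, in the units of the state.
- robot.get_obs(): the state, without advancing time (a new reading comes with each control period).
- cams.grab_frame(name): name is "scene" or "top"; returns the picture (420x560x3 uint8, red, green, blue); there is no depth.
- cams.camera_params(name): a dict with "fx", "fy", "cx", "cy" (pixels), "dist_coeffs" ([k1, k2, p1, p2, k3] as OpenCV has them; the pictures are not rectified), "rvec" (rotation vector, rad) and "tvec" (3), from world to camera coordinates, as OpenCV has them. Camera axes: x right, y down, z forward; pixel columns grow to the right and rows downward; lengths in m; the calibration is good to about 2 mm. A picture is of the moment at which its call begins. camera_params takes no time and is no camera call.
- robot.sign_off(): hands the job in, once; it reports no verdict.
The state is a dict: "t": time; "joint_pos": joint angles; "joint_vel": joint speeds; "tau": joint torques, N m; "tool_pos": TCP position; "ee_rot": TCP orientation; "wrist_force": force on the tool from outside, world axes, zero at the start; "wrist_torque": the same for the moment, N m; "grip_width": finger opening in m.
Only numpy, scipy, OpenCV 4.12 (cv2) and the standard library are available. Lean on these libraries where they do the work, as an engineer would, in place of code of your own. Each camera call takes 0.05 s, during which the arm holds its last target.

TASK

Take the round glass planter by the wooden grip on top of its wire hanger and hang it by its crossbar in the hook at the end of the spring arm. Keep hold of it while the arm sinks under its weight, and let go only once the arm carries it and has come to rest, so that nothing drops or bounces. Leave the square and the oblong planter standing where they are.

Things in the scene. Friction and masses are not known exactly. Their poses are not given: they have to be found in the camera images.
- round_planter: Round glass planter of moss, 100 mm across, 55 high, 0.37-0.47 kg. Stiff wire hanger: 8 mm uprights at y +-54 mm, 8 mm level crossbar along y, 80 mm open window below it, facing x. Wooden grip 24x24 mm, faces square to x and y, stands on the crossbar, 4 to 58 mm above its centre line. Origin: middle of crossbar, 140 mm above underside. z up. Same after a half turn.
- hook_arm: Open-topped steel hook, 30 mm wide, 52 long, lips 11 mm above origin. Origin: where the hung crossbar's middle belongs, crossbar along y. Arm (14 mm bar, reaching 25 mm below origin) runs 250 mm along +x to a level pivot on a grey stand; -x is its free end. Empty: origin 250 mm above table, free end 6 deg up on a stop. About 1 N starts it down, then 64 N per m; the planter sinks it 40-60 mm.
- square_planter: Bystander, leave alone: square glass planter of moss, 100 x 100 mm, 55 high, same hanger and grip as the round one (uprights at y +-54 mm). Origin: middle of its crossbar, 140 mm above its underside.
- oblong_planter: Bystander, leave alone: oblong glass planter of moss, 130 mm along x, 70 along y, 55 high, same kind of hanger but narrower (uprights at y +-39 mm). Origin: middle of its crossbar, 140 mm above its underside.
Not all that is in view belongs to the job. What is shaped like the round_planter but purple is not meant.

How it is judged:
By the outcome, as a careful person would: the job done as asked, in the order asked, and still so for the second after the job is handed in, with the robot touching nothing.
It also fails if it takes over 48 s, if anything falls off the work surface, if the arm or the gripper's body presses on something with over 40 N, if the wrist force passes 120 N, or if a joint passes its speed limit or range.

## Working session

There is one attempt and no reset: what is moved stays moved. The work goes in short steps, Python scripts to look and compute and a shell command to move; the robot and the scene stay as the last step left them, time stands still between calls to the robot, and variables do not carry over. Pictures are saved under pics/ and viewed, and the job is handed in when it is done.

```bash
mkdir -p pics; cat > h.py <<'E'
import numpy as np, cv2
from rig import robot, cams
def P(n):
    p=cams.camera_params(n); K=np.array([[p['fx'],0,p['cx']],[0,p['fy'],p['cy']],[0,0,1.]])
    return K,np.array(p['dist_coeffs'],float),np.array(p['rvec'],float).reshape(3,1),np.array(p['tvec'],float).reshape(3,1)
def ray(n,uv):
    K,d,r,t=P(n); R=cv2.Rodrigues(r)[0]
    q=cv2.undistortPoints(np.array([[uv]],float),K,d)[0,0]
    return (-R.T@t).ravel(), R.T@np.array([q[0],q[1],1])
def at_z(n,uv,z):
    c,v=ray(n,uv); return c+v*(z-c[2])/v[2]
def tri(a,b):
    c1,v1=ray('scene',a); c2,v2=ray('top',b)
    s=np.linalg.lstsq(np.c_[v1,-v2],c2-c1,rcond=None)[0]
    p,q=c1+v1*s[0],c2+v2*s[1]; return (p+q)/2,np.linalg.norm(p-q)
def proj(n,X):
    K,d,r,t=P(n); return cv2.projectPoints(np.array(X,float).reshape(-1,3),r,t,K,d)[0].reshape(-1,2)
def shot(n,name,crop=None,s=1):
    im=cams.grab_frame(n)[:,:,::-1]
    cv2.imwrite(f'pics/{name}_raw.png',im)
    if crop: im=im[crop[1]:crop[3],crop[0]:crop[2]]
    cv2.imwrite(f'pics/{name}.png',cv2.resize(im,None,fx=s,fy=s,interpolation=cv2.INTER_CUBIC))
E
python3 - <<'E'
from h import *
shot('scene','s0',s=1.42);shot('top','t0',s=1.42)
for n in('scene','top'):
    c,v=ray(n,(280,210));print(n,c,v/np.linalg.norm(v))
o=robot.get_obs();print(o, robot.grip_depth)
E
```

```text
scene [1.14765478 0.52683234 1.39059025] [-0.41826318 -0.43965164 -0.79483479]
top [ 0.25422883 -0.10538914  1.89227828] [ 1.79368461e-01  8.62523125e-04 -9.83781587e-01]
{'t': 0.1, 'joint_pos': array([-1.55632696e+00,  1.81485595e-01,  1.60788372e+00,  8.62898211e-06,
        1.35380762e+00, -2.06293511e-01]), 'joint_vel': array([ 1.30292894e-03, -1.49161563e-03, -3.58656345e-04, -1.08686809e-05,
       -2.14311426e-03, -5.61351055e-04]), 'tau': array([-3.37536731e-04, -4.45882308e+01, -3.52238917e+01, -2.44550920e-04,
        4.14325419e-03, -1.03670749e-05]), 'tool_pos': array([ 0.12592627, -0.56054199,  0.23047539]), 'ee_rot': array([ 9.93913943e-01,  1.10156463e-01,  8.00523316e-05, -7.88093323e-04]), 'wrist_force': array([ 0.71510994, -0.0682241 ,  0.74791758]), 'wrist_torque': array([-0.0038698 ,  0.05098829,  0.00861136]), 'grip_width': 0.0854000065535911} 0.0187
```

View pics/s0.png

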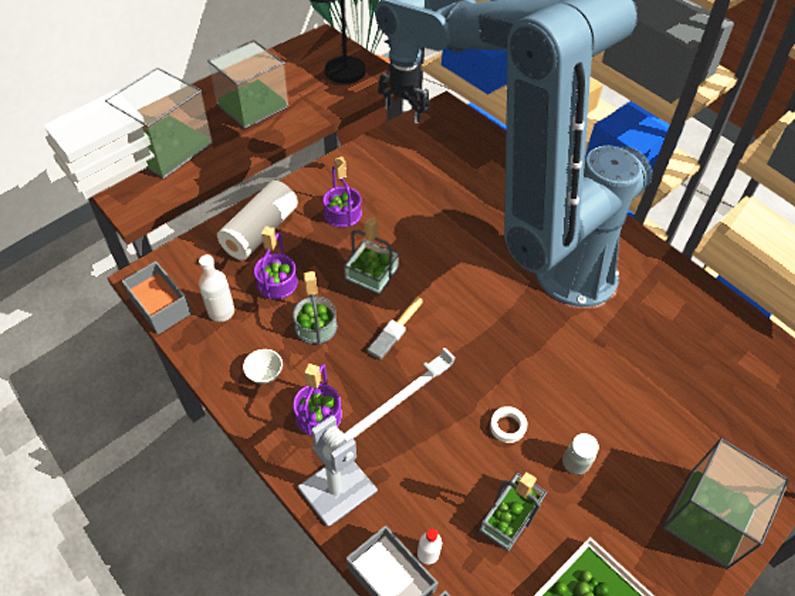

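View pics/t0.png

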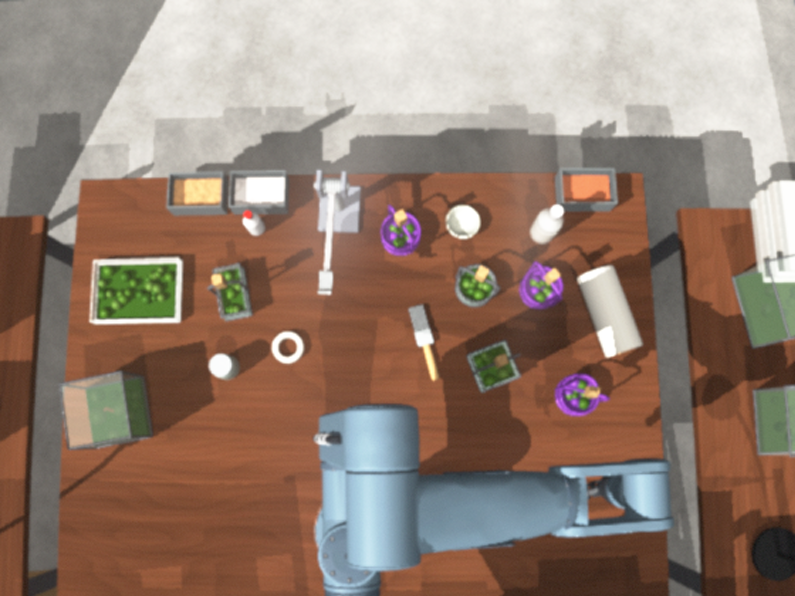

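Scene view (shown at 1.42x). These could be taken for the target:
- Round clear planter: scene (315,318), top (477,285).
- Purple round planters: scene (342,205), (275,275) and (318,405).
- Square planter: scene (371,262).
- Oblong planter: scene (513,515).

I choose the clear round one. The hook tip is at scene (440,362), top (326,285). Next is the close crop to check this.

```bash
python3 - <<'E'
import cv2
a=cv2.imread('pics/s0_raw.png');b=cv2.imread('pics/t0_raw.png')
r=lambda i,x,y,w,h,s:cv2.resize(i[y:y+h,x:x+w],None,fx=s,fy=s,interpolation=cv2.INTER_CUBIC)
cv2.imwrite('pics/c1.png',cv2.hconcat([r(a,195,180,60,70,6.5),r(b,310,170,60,70,6.5)]))
cv2.imwrite('pics/c2.png',cv2.hconcat([r(a,240,230,100,100,4),r(b,190,110,100,100,4)]))
E
```

```text
(no output)
```

View pics/c1.png

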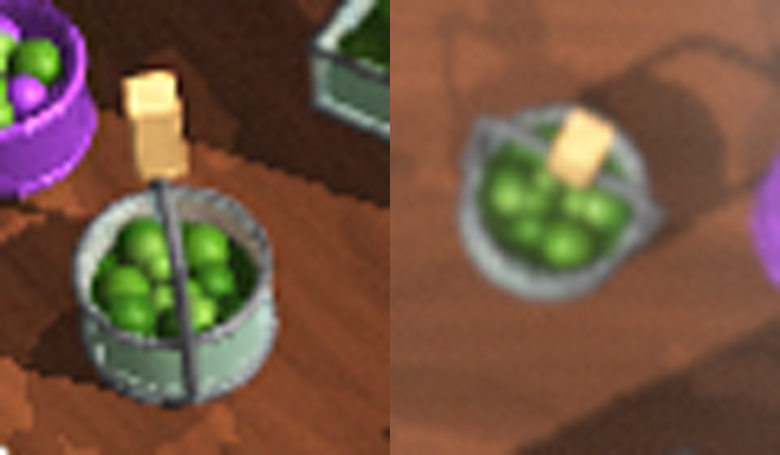

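View pics/c2.png

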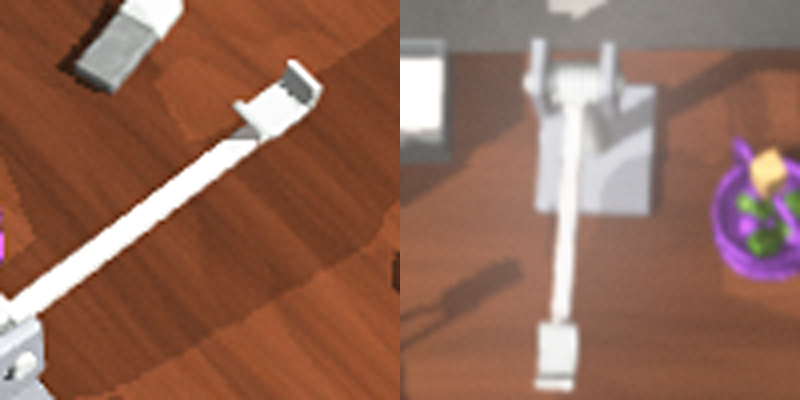

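The crop confirms it: a clear glass round pot with a wooden grip and grey wire, and no purple. I'll fit the poses next.

```bash
cat > fit.py <<'E'
from h import *
from scipy.optimize import least_squares
from scipy.spatial.transform import Rotation as Ro
def hookT(p,X,z=.25,tilt=6):
    R=Ro.from_euler('zy',[p[2],np.radians(tilt)]).as_matrix()
    return np.array(X)@R.T+[p[0],p[1],z]
def planT(p,X): 
    return np.array(X)@Ro.from_euler('z',p[2]).as_matrix().T+[p[0],p[1],.14]
E
python3 - <<'E'
from fit import *
H=np.array([[-26,-15,11],[-26,15,11],[26,-15,11],[26,15,11]])/1000.
sc=np.array([[313,245.5],[320.2,252],[299.2,255.7],[305.5,263.8]])
tp=np.array([[233.8,206],[224.3,205.5],[234.5,190.5],[225,190.5]])
for use in('both','scene','top'):
  def f(p):
    r=[]
    if use!='top': r.append(proj('scene',hookT(p,H))-sc)
    if use!='scene': r.append(proj('top',hookT(p,H))-tp)
    return np.concatenate(r).ravel()
  s=least_squares(f,[.55,.1,0]); print(use,s.x,np.abs(s.fun).max(),np.sqrt(np.mean(s.fun**2)))
for uv,z in(((324.3,188.5),.14),((351.8,203.1),.14),((340,191.5),.198),((335.4,200.8),.04)): print(at_z('top',uv,z))
print(at_z('scene',(218.4,194.6),.198))
print(tri((218.4,194.6),(340,191.5)))
print('pivot',at_z('top',(143.5/1+0+190-0,0),.25))
E
```

```text
both [ 0.59156057  0.06553797 -0.03809781] 1.2839655919408983 0.7132402317680304
scene [ 0.5915627   0.06804662 -0.0479003 ] 0.5046880949753358 0.3319364988028075
top [ 0.59203027  0.06231854 -0.02712723] 0.2792823820032311 0.19295477992329416
[ 0.64969828 -0.2618642   0.14      ]
[ 0.59591202 -0.3579656   0.14      ]
[ 0.62556502 -0.31041063  0.198     ]
[ 0.62477971 -0.31111961  0.04      ]
[ 0.62723295 -0.30442931  0.198     ]
(array([ 0.62566075, -0.30984195,  0.19234505]), np.float64(0.00330188997882902))
pivot [ 1.33676813 -0.30811519  0.25      ]
```

```bash
cat > ov.py <<'E'
from fit import *
def box(x0,x1,y0,y1,z0,z1):
    v=np.array([[x,y,z] for x in(x0,x1) for y in(y0,y1) for z in(z0,z1)])/1000.
    e=[(i,j) for i in range(8) for j in range(i+1,8) if bin(i^j).count('1')==1]
    return [(v[i],v[j]) for i,j in e]
def circ(r,z): 
    a=np.linspace(0,2*np.pi,25); c=np.c_[r*np.cos(a),r*np.sin(a),0*a+z]/1000.
    return list(zip(c[:-1],c[1:]))
grip=box(-12,12,-12,12,4,58); bar=box(-4,4,-58,58,-4,4)
def draw(im,n,segs,T,col,S):
    for a,b in segs:
        q=proj(n,T([a,b])); q=((q+.5)*S*16-8).astype(int)
        cv2.line(im,tuple(map(int,q[0])),tuple(map(int,q[1])),col,1,cv2.LINE_AA,4)
def crop(im,x,y,w,h,S): return im[y*S:(y+h)*S,x*S:(x+w)*S]
E
cat > o1.py <<'E'
from ov import *
pl=[.6236,-.3100,np.radians(-29.2)]; hk=[.5916,.0655,-.038]
out=[]
for n,w1,w2 in(('scene',(195,180,60,70),(225,230,100,100)),('top',(310,170,60,70),(190,115,100,100))):
    S=6; im=cv2.imread(f'pics/{n[0]}0_raw.png'); im=cv2.resize(im,None,fx=S,fy=S,interpolation=cv2.INTER_CUBIC)
    T=lambda X:planT(pl,X)
    draw(im,n,grip,T,(255,0,0),S);draw(im,n,bar,T,(0,0,255),S);draw(im,n,circ(50,-85)+circ(50,-140),T,(0,255,255),S)
    T=lambda X:hookT(hk,X)
    draw(im,n,box(-26,26,-15,15,11,11)+box(-26,26,-15,15,0,0),T,(0,0,255),S); draw(im,n,box(0,250,-7,7,-25,-11),T,(255,0,0),S)
    out.append((crop(im,*w1,S),crop(im,*w2,S)))
cv2.imwrite('pics/o1.png',cv2.hconcat([out[0][0],out[1][0]]))
cv2.imwrite('pics/o2.png',cv2.resize(cv2.hconcat([out[0][1],out[1][1]]),(800,400)))
E
python3 o1.py
```

```text
(no output)
```

View pics/o1.png

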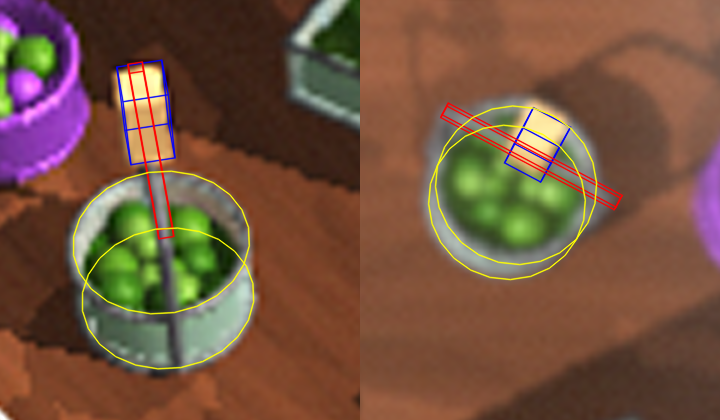

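View pics/o2.png

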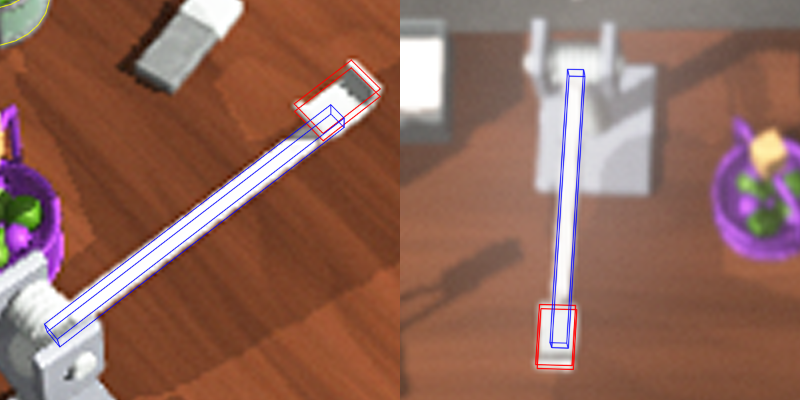

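Fits agree: planter at about (0.6245, -0.310) with yaw -29°, hook at (0.592, 0.0655) with yaw -2°. The measured crossbar ends are 110 mm apart, which matches the given size. I'll work out the approach.

```bash
cat > go.py <<'E'
import sys; from h import *
from scipy.spatial.transform import Rotation as Ro
def go(x,y,z,th):
    o=robot.get_obs(); R=Ro.from_quat(o['ee_rot']); a=np.radians(th)
    T=Ro.from_matrix(np.c_[[np.cos(a),np.sin(a),0],[np.sin(a),-np.cos(a),0],[0,0,-1]])
    print('now',o['tool_pos'].round(4),'th',np.degrees(np.arctan2(*R.as_matrix()[1::-1,0])).round(2),'F',o['wrist_force'].round(2),'w',o['grip_width'].round(4),'t',round(o['t'],2))
    print('shift',(R.inv().apply(np.array([x,y,z])-o['tool_pos'])*1000).round(1),'rot',np.degrees((R.inv()*T).as_rotvec()).round(2))
if __name__=='__main__': go(*map(float,sys.argv[1:]))
E
python3 go.py .6245 -.31 .29 60.8
python3 - <<'E'
from h import *
for n,uv in(('sq',(502/1.42,355/1.42)),('purple',(592/1.42,392/1.42)),('purple2',(552/1.42,276/1.42)),('oblong',(218/1.42,280/1.42))): print(n,at_z('top',uv,.198))
E
```

```text
sq [ 0.4238533  -0.34981764  0.198     ]
purple [ 0.33271647 -0.56159028  0.198     ]
purple2 [ 0.61397831 -0.47876734  0.198     ]
oblong [0.61226412 0.33157458 0.198     ]Traceback (most recent call last):
  File "go.py", line 8, in <module>
    if __name__=='__main__': go(*map(float,sys.argv[1:]))
                             ~~^^^^^^^^^^^^^^^^^^^^^^^^^^
  File "go.py", line 6, in go
    print('now',o['tool_pos'].round(4),'th',np.degrees(np.arctan2(*R.as_matrix()[1::-1,0])).round(2),'F',o['wrist_force'].round(2),'w',o['grip_width'].round(4),'t',round(o['t'],2))
                                                                                                                                       ^^^^^^^^^^^^^^^^^^^^^
AttributeError: 'float' object has no attribute 'round'
```

```bash
sed -i "s/o\['grip_width'\].round(4)/round(float(o['grip_width']),4)/" go.py; python3 go.py .6245 -.31 .30 60.8
```

```text
now [ 0.1259 -0.5605  0.2305] th 12.65 F [ 0.72 -0.07  0.75] w 0.0854 t 0.1
shift [ 541.4 -135.4  -69.1] rot [ -0.08  -0.06 -48.15]
```

```bash
python3 -m pendant '[[[0,0,-50],[0,0,0],1],[[40,-10,-70],[0,0,-8],1],[[86,-22,-70],[0,0,-16],1],[[133,-34,-70],[0,0,-24],1],[[180,-46,-70],[0,0,-32],1],[[228,-58,-70],[0,0,-40],1],[[276,-70,-70],[0,0,-48],1],[[324,-82,-70],[0,0,-48],1],[[372,-94,-70],[0,0,-48],1],[[420,-106,-70],[0,0,-48],1]]'; python3 go.py .6245 -.31 .30 60.8
```

```text
t: 1.1
tool_pos: [0.5141, -0.3638, 0.3003]
ee_rot: [0.863, 0.505, 0.0, -0.001]
wrist_force: [-0.5, -0.4, 0.1]
grip_width: 0.0854
now [ 0.5141 -0.3638  0.3003] th 60.65 F [-0.53 -0.43  0.05] w 0.0854 t 1.1
shift [101.   69.9   0.4] rot [-0.08 -0.08 -0.15]
```

```bash
python3 -m pendant '[[[40,28,0],[0,0,0],1],[[80,56,0],[0,0,0],1],[[101,70,20],[0,0,0],1],[[101,70,60],[0,0,0],1],[[101,70,60],[0,0,0],1],[[101,70,60],[0,0,0],1]]'; python3 - <<'E'
from h import *
from go import go
shot('scene','s1',(170,130,290,240),4);shot('top','t1')
go(.6245,-.31,.166,60.8)
E
```

```text
t: 1.7
tool_pos: [0.6237, -0.3096, 0.2393]
ee_rot: [0.863, 0.505, -0.0, -0.003]
wrist_force: [0.3, -0.4, 0.5]
grip_width: 0.0856
now [ 0.6248 -0.3111  0.2427] th 60.6 F [0.17 0.05 0.73] w 0.0853 t 1.8
shift [ 0.7 -0.9 76.7] rot [ 0.07 -0.06 -0.2 ]
```

View pics/s1.png

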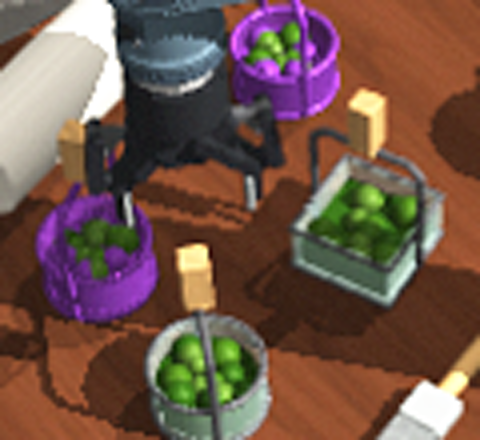

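View pics/t1.png

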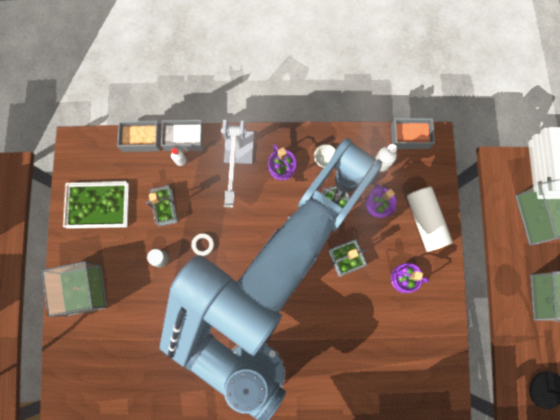

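The scene crop shows the finger tips at (125,225) and (250,205), straddling the grip whose top is at (195,250). The top view is blocked by the arm but looks clear of neighbours. Next I descend and then close gently.

```bash
python3 -m pendant '[[[0,-1,30],[0,0,0],1],[[0,-1,60],[0,0,0],1],[[0,-1,77],[0,0,0],1],[[0,-1,77],[0,0,0],1],[[0,-1,77],[0,0,0],1]]' 40; python3 go.py .6245 -.31 .166 60.8
```

```text
t: 2.3
tool_pos: [0.6245, -0.3114, 0.1674]
ee_rot: [0.864, 0.504, 0.001, 0.001]
wrist_force: [-0.2, -0.7, -0.2]
grip_width: 0.0853
now [ 0.6245 -0.3114  0.1674] th 60.56 F [-0.23 -0.7  -0.19] w 0.0853 t 2.3
shift [ 1.2 -0.7  1.4] rot [ 0.18 -0.05 -0.24]
```

```bash
python3 -m pendant '[[[0,0,0],[0,0,0],0.7],[[0,0,0],[0,0,0],0.5],[[0,0,0],[0,0,0],0.4],[[0,0,0],[0,0,0],0.3],[[0,0,0],[0,0,0],0],[[0,0,0],[0,0,0],0],[[0,0,0],[0,0,0],0],[[0,0,0],[0,0,0],0]]' 50; python3 go.py .6245 -.31 .166 60.8
```

```text
t: 3.1
tool_pos: [0.6249, -0.3117, 0.1681]
ee_rot: [0.864, 0.504, 0.001, 0.002]
wrist_force: [0.6, -1.5, 3.8]
grip_width: 0.0232
now [ 0.6249 -0.3117  0.1681] th 60.56 F [ 0.61 -1.49  3.77] w 0.0232 t 3.1
shift [ 1.3 -1.2  2. ] rot [ 0.26 -0.03 -0.24]
```

```bash
python3 -m pendant '[[[0,0,-5],[0,0,0],0],[[0,0,-15],[0,0,0],0],[[0,0,-40],[0,0,0],0],[[0,0,-70],[0,0,0],0],[[0,0,-105],[0,0,0],0],[[0,0,-135],[0,0,0],0],[[0,0,-152],[0,0,0],0],[[0,0,-152],[0,0,0],0],[[0,0,-152],[0,0,0],0]]'; python3 - <<'E'
from h import *
from go import go
shot('scene','s2',(150,110,310,230),4)
go(.48,.0655,.32,87.8)
E
```

```text
t: 4.0
tool_pos: [0.6239, -0.3111, 0.3191]
ee_rot: [0.864, 0.504, 0.001, 0.001]
wrist_force: [-1.1, 0.0, -4.7]
grip_width: 0.0233
now [ 0.6235 -0.3109  0.3179] th 60.57 F [-0.11 -0.79 -4.15] w 0.0234 t 4.05
shift [ 257.3 -310.    -2.2] rot [  0.07  -0.04 -27.23]
```

View pics/s2.png

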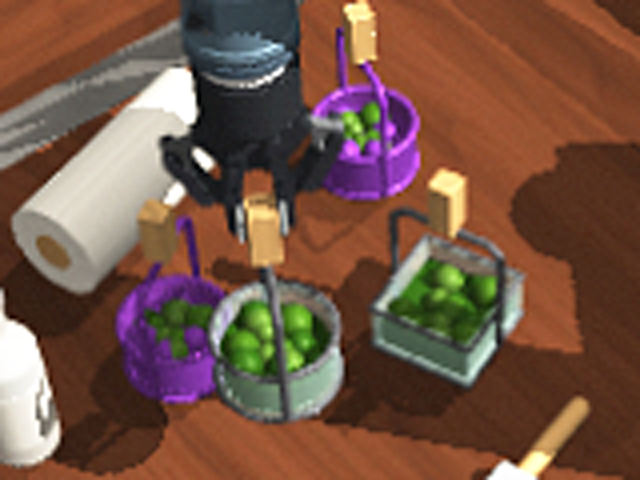

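Lifted and hanging level in the jaws, with the grip at crop (265,225). The force is about 4 N, which fits the planter's mass. I'll move it to a point in front of the hook's free end.

```bash
python3 -m pendant '[[[8,-10,0],[0,0,-1],0],[[28,-34,-2],[0,0,-4],0],[[53,-64,-2],[0,0,-7],0],[[81,-97,-2],[0,0,-10],0],[[109,-131,-2],[0,0,-13],0],[[137,-165,-2],[0,0,-16],0],[[165,-199,-2],[0,0,-19],0],[[193,-233,-2],[0,0,-22],0],[[221,-266,-2],[0,0,-25],0],[[241,-290,-2],[0,0,-27],0]]'; python3 -m pendant '[[[0,0,0],[0,0,0],0],[[0,0,0],[0,0,0],0]]'; python3 go.py .48 .0655 .32 87.8
```

```text
t: 5.05
tool_pos: [0.4871, 0.044, 0.3178]
ee_rot: [0.721, 0.693, -0.0, -0.001]
wrist_force: [1.1, 0.5, -4.3]
grip_width: 0.0233
t: 5.25
tool_pos: [0.4859, 0.0448, 0.3162]
ee_rot: [0.72, 0.694, -0.001, -0.002]
wrist_force: [-0.3, -0.2, -3.1]
grip_width: 0.0234
now [0.4859 0.0448 0.3162] th 87.84 F [-0.29 -0.19 -3.14] w 0.0234 t 5.25
shift [20.5 -6.7 -3.8] rot [-0.31 -0.09  0.04]
```

```bash
python3 -m pendant '[[[10,-3,-2],[0,0,0],0],[[20,-6,-4],[0,0,0],0],[[20,-6,-4],[0,0,0],0],[[20,-6,-4],[0,0,0],0]]'; python3 - <<'E'
from h import *
from go import go
shot('scene','s3',(240,160,400,280),4);shot('top','t3',(170,100,330,220),4)
go(.5916,.0655,.32,87.8)
E
```

```text
t: 5.65
tool_pos: [0.4809, 0.0648, 0.3203]
ee_rot: [0.72, 0.694, -0.001, -0.002]
wrist_force: [0.1, 1.5, -4.4]
grip_width: 0.0232
now [0.4808 0.0646 0.3202] th 87.82 F [-0.19 -0.68 -4.33] w 0.023 t 5.75
shift [  5.1 110.6  -0.4] rot [-0.31 -0.07  0.02]
```

View pics/s3.png

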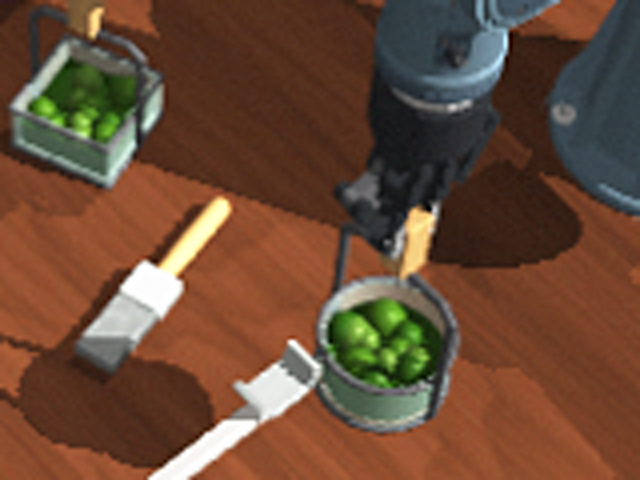

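View pics/t3.png

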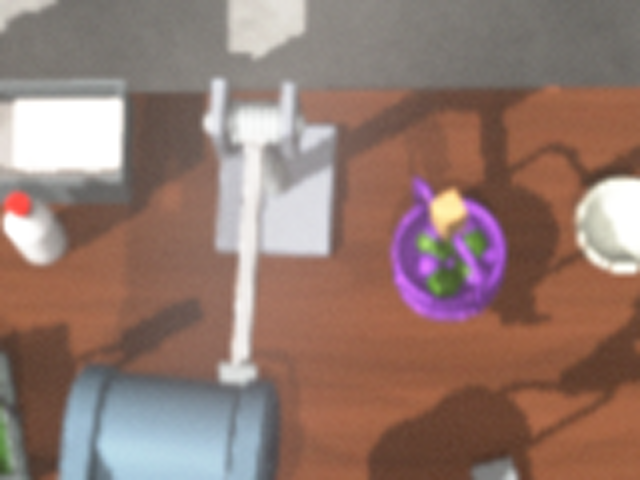

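```bash
cat > o3.py <<'E'
from ov import *
import sys
def over(name,x,y,zb,yaw,win,S=5,hz=.25,ht=6):
    im=cv2.imread(f'pics/{name}_raw.png'); im=cv2.resize(im,None,fx=S,fy=S,interpolation=cv2.INTER_CUBIC)
    n='scene'
    T=lambda X:planT([x,y,np.radians(yaw)],X)+[0,0,zb-.14]
    draw(im,n,grip,T,(255,0,0),S);draw(im,n,bar,T,(0,0,255),S);draw(im,n,circ(50,-85)+circ(50,-140),T,(0,255,255),S)
    H=lambda X:hookT([.5916,.0655,-.038],X,hz,ht)
    draw(im,n,box(-26,26,-15,15,11,11),H,(255,0,255),S)
    c=crop(im,*win,S); cv2.imwrite(f'pics/{name}_o.png',c)
if __name__=='__main__': over(sys.argv[1],*map(float,sys.argv[2:6]),tuple(map(int,sys.argv[6:10])))
E
python3 o3.py s3 .4808 .0646 .2922 -2.2 280 190 110 90
```

```text
(no output)
```

View pics/s3_o.png

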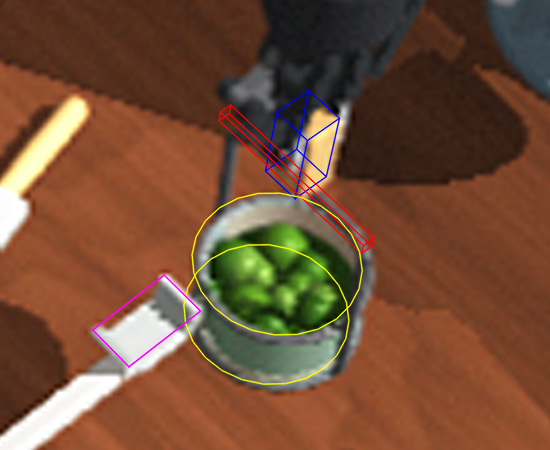

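The overlay matches within about 2 mm: rim drawn at x 192–362, seen at 192–372, and the hook outline sits on the hook. Window and hook heights agree, so I thread the planter on along +x.

```bash
python3 -m pendant '[[[0,8,0],[0,0,0],0],[[1,24,0],[0,0,0],0],[[2,42,0],[0,0,0],0],[[3,60,0],[0,0,0],0],[[4,78,0],[0,0,0],0],[[5,96,0],[0,0,0],0],[[5,108,0],[0,0,0],0],[[5,112,0],[0,0,0],0],[[5,112,0],[0,0,0],0],[[5,112,0],[0,0,0],0]]'; python3 - <<'E'
from h import *
from go import go
shot('scene','s4',(240,190,400,310),4)
go(.593,.065,.318,87.8)
E
python3 o3.py s4 .593 .065 .2905 -2.2 240 200 120 110
```

```text
t: 6.75
tool_pos: [0.5926, 0.0653, 0.3194]
ee_rot: [0.72, 0.693, -0.002, -0.003]
wrist_force: [0.1, -0.0, -4.3]
grip_width: 0.0236
now [0.5925 0.0653 0.3195] th 87.81 F [-0.96  0.19 -3.48] w 0.023 t 6.8
shift [-0.3  0.5  1.5] rot [-0.33 -0.08  0.01]
```

View pics/s4.png

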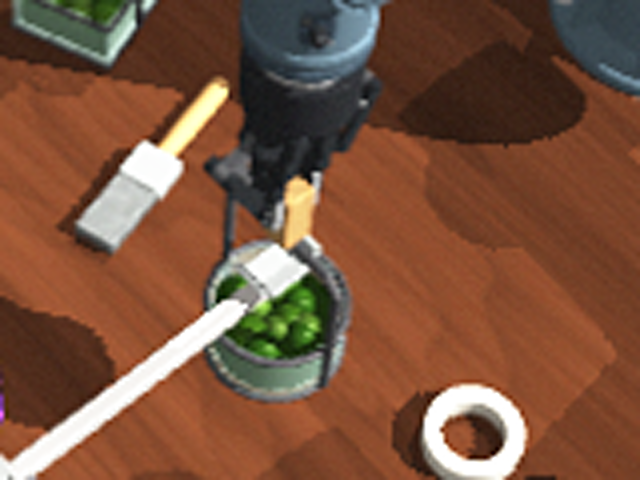

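View pics/s4_o.png

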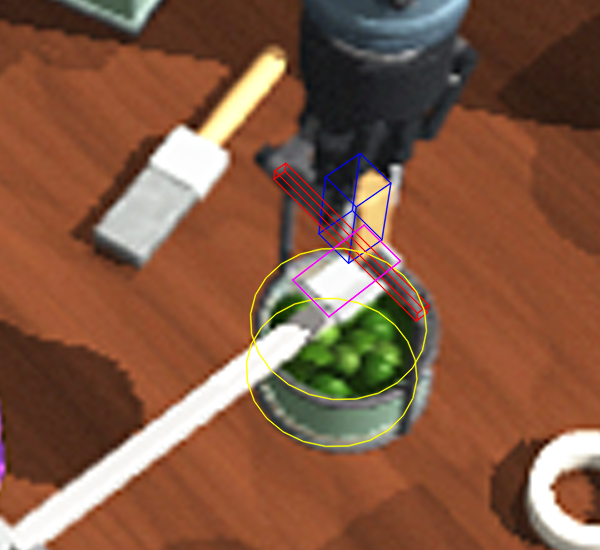

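The arm threads the window cleanly, with the hook's end just under the grip. The planter appears about 2 px to the right of the model, so I'll measure that relative to the hook more closely.

```bash
python3 - <<'E'
import cv2
a=cv2.imread('pics/s4_raw.png')
cv2.imwrite('pics/c4.png',cv2.resize(a[230:295,285:335],None,fx=9,fy=9,interpolation=cv2.INTER_CUBIC))
E
```

```text
(no output)
```

View pics/c4.png

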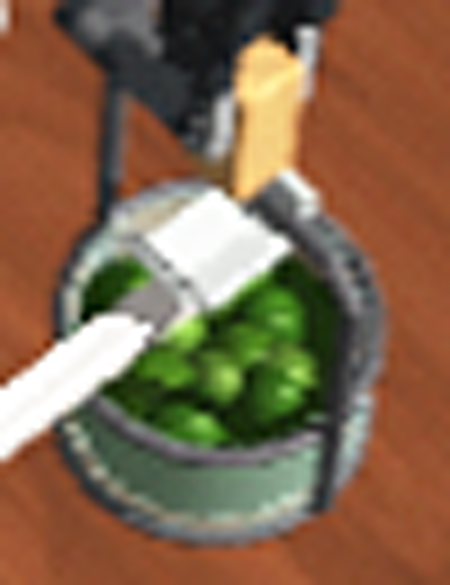

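The grip and crossbar agree with the hook to 1–2 mm: the grip's face bottom is at crop (235,195)-(285,165). The pot leans about 1–2° at most, which is harmless. Next I lower to contact, then sink slowly while watching the wrist force.

```bash
python3 -m pendant '[[[0,0,6],[0,0,0],0],[[0,0,14],[0,0,0],0],[[0,0,22],[0,0,0],0],[[0,0,29],[0,0,0],0],[[0,0,34],[0,0,0],0],[[0,0,36],[0,0,0],0],[[0,0,36],[0,0,0],0],[[0,0,36],[0,0,0],0]]'; python3 -m pendant '[[[0,0,3],[0,0,0],0],[[0,0,6],[0,0,0],0],[[0,0,9],[0,0,0],0],[[0,0,12],[0,0,0],0],[[0,0,12],[0,0,0],0],[[0,0,12],[0,0,0],0]]';python3 -m pendant '[[[0,0,3],[0,0,0],0],[[0,0,7],[0,0,0],0],[[0,0,11],[0,0,0],0],[[0,0,15],[0,0,0],0],[[0,0,15],[0,0,0],0],[[0,0,15],[0,0,0],0]]'
```

```text
t: 7.6
tool_pos: [0.5925, 0.0654, 0.2839]
ee_rot: [0.72, 0.693, -0.001, -0.002]
wrist_force: [-0.2, -0.7, -4.1]
grip_width: 0.0235
t: 8.2
tool_pos: [0.5924, 0.0654, 0.2719]
ee_rot: [0.72, 0.693, -0.001, -0.002]
wrist_force: [-0.5, 0.1, -1.4]
grip_width: 0.0233
t: 8.8
tool_pos: [0.5923, 0.0654, 0.2568]
ee_rot: [0.72, 0.693, -0.001, -0.002]
wrist_force: [-1.2, 0.0, -1.3]
grip_width: 0.0232
```

```bash
python3 -m pendant '[[[0,0,3],[0,0,0],0],[[0,0,7],[0,0,0],0],[[0,0,11],[0,0,0],0],[[0,0,15],[0,0,0],0],[[0,0,15],[0,0,0],0],[[0,0,15],[0,0,0],0],[[0,0,15],[0,0,0],0]]'; python3 - <<'E'
from h import *
shot('scene','s5',(240,200,340,310),5)
F=[robot.get_obs()['wrist_force']]
print(F)
E
```

```text
t: 9.5
tool_pos: [0.5922, 0.0654, 0.242]
ee_rot: [0.72, 0.693, -0.001, -0.002]
wrist_force: [0.0, 0.6, -1.8]
grip_width: 0.0228
[array([ 0.74218733, -0.57655287, -0.15804905])]
```

View pics/s5.png

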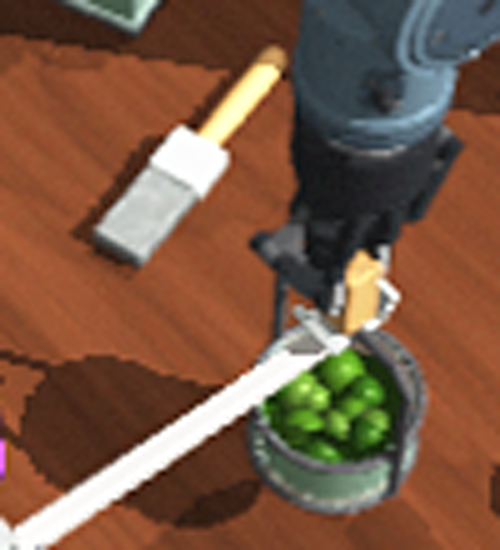

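```bash
for i in 1 2 3 4 5 6 7 8; do python3 -m pendant '[[[0,0,0],[0,0,0],0]]' | grep -E "wrist_f|tool"; done
python3 - <<'E'
from o3 import *
z=.242-.028; t=np.degrees(np.arcsin((z-.2239)/.25))
print(z,t); over('s5',.5922,.0654,z,-2.2,(260,220,80,90),7,z,t)
E
```

```text
tool_pos: [0.5922, 0.0654, 0.2421]
wrist_force: [0.6, -0.2, -1.4]
tool_pos: [0.5922, 0.0654, 0.2423]
wrist_force: [0.1, 0.7, -0.4]
tool_pos: [0.5922, 0.0654, 0.2423]
wrist_force: [1.0, -0.1, -0.3]
tool_pos: [0.5922, 0.0654, 0.2424]
wrist_force: [-0.2, -0.3, -0.8]
tool_pos: [0.5922, 0.0654, 0.2424]
wrist_force: [0.6, 0.3, -1.5]
tool_pos: [0.5922, 0.0654, 0.2424]
wrist_force: [0.8, 0.0, -1.2]
tool_pos: [0.5922, 0.0654, 0.2424]
wrist_force: [0.5, -1.0, -1.6]
tool_pos: [0.5922, 0.0654, 0.2424]
wrist_force: [-0.0, 0.7, 0.0]
0.214 -2.269506290642112
```

View pics/s5_o.png

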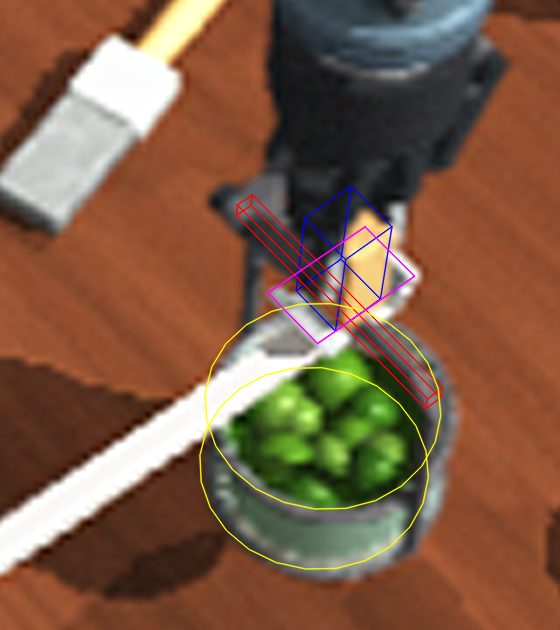

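The overlay shows the crossbar centred between the hook lips: lips drawn at (268,292)-(414,275), bar crossing the middle. The mean force is about -0.9 N, so roughly 13 mm of sinking remains.

```bash
python3 -m pendant '[[[0,0,3],[0,0,0],0],[[0,0,6],[0,0,0],0],[[0,0,9],[0,0,0],0],[[0,0,11],[0,0,0],0],[[0,0,11],[0,0,0],0],[[0,0,11],[0,0,0],0]]'; for i in 1 2 3 4 5 6 7 8 9 10 11 12; do python3 -m pendant '[[[0,0,0],[0,0,0],0]]' | grep -E "wrist_f|tool" | tr '\n' ' '; echo; done
```

```text
t: 10.95
tool_pos: [0.5921, 0.0654, 0.2313]
ee_rot: [0.72, 0.694, -0.002, -0.002]
wrist_force: [1.2, -0.1, -0.6]
grip_width: 0.0229
tool_pos: [0.5921, 0.0654, 0.2314] wrist_force: [1.2, -0.5, 0.3] 
tool_pos: [0.592, 0.0654, 0.2315] wrist_force: [1.4, 0.3, -0.4] 
tool_pos: [0.592, 0.0654, 0.2316] wrist_force: [0.5, -0.2, 0.1] 
tool_pos: [0.592, 0.0654, 0.2317] wrist_force: [1.4, 0.1, 0.7] 
tool_pos: [0.592, 0.0654, 0.2317] wrist_force: [0.5, -0.1, 0.1] 
tool_pos: [0.592, 0.0654, 0.2317] wrist_force: [2.1, 0.2, -0.6] 
tool_pos: [0.592, 0.0654, 0.2317] wrist_force: [1.5, -0.5, 0.1] 
tool_pos: [0.592, 0.0654, 0.2317] wrist_force: [1.5, 0.1, 0.2] 
tool_pos: [0.592, 0.0654, 0.2317] wrist_force: [1.3, -0.0, -0.0] 
tool_pos: [0.592, 0.0654, 0.2317] wrist_force: [0.1, 0.4, 0.0] 
tool_pos: [0.592, 0.0654, 0.2317] wrist_force: [1.4, -0.5, 0.2] 
tool_pos: [0.592, 0.0654, 0.2317] wrist_force: [1.5, -0.4, 0.4]
```

Vertical force averages 0.0 N, so the arm carries the planter. A sideways force of about 1.2 N in +x remains, and I'll ease that before opening.

```bash
python3 -m pendant '[[[0,0.5,0],[0,0,0],0],[[0,1,0],[0,0,0],0],[[0,1,0],[0,0,0],0],[[0,1,0],[0,0,0],0]]'; for i in 1 2 3 4 5 6; do python3 -m pendant '[[[0,0,0],[0,0,0],0]]' | grep -E "wrist_f|tool" | tr '\n' ' '; echo; done; python3 -c "
from rig import robot;print(robot.get_obs()['wrist_torque'])"
```

```text
t: 12.55
tool_pos: [0.5924, 0.0654, 0.2313]
ee_rot: [0.72, 0.694, -0.002, -0.003]
wrist_force: [-2.4, -1.1, -0.4]
grip_width: 0.0234
tool_pos: [0.5924, 0.0654, 0.2312] wrist_force: [-0.4, -0.6, -0.4] 
tool_pos: [0.5923, 0.0654, 0.2312] wrist_force: [-1.1, -0.2, -0.9] 
tool_pos: [0.5924, 0.0654, 0.2312] wrist_force: [-0.8, -0.7, 0.6] 
tool_pos: [0.5924, 0.0654, 0.2312] wrist_force: [-2.0, -1.1, 0.3] 
tool_pos: [0.5924, 0.0654, 0.2312] wrist_force: [-1.4, -0.7, 1.1] 
tool_pos: [0.5924, 0.0654, 0.2312] wrist_force: [-1.9, 0.2, 0.2] 
[-0.12114867  0.32659333  0.01283289]
```

Slightly too far, so I go back half of it.

```bash
python3 -m pendant '[[[0,-0.5,0],[0,0,0],0],[[0,-0.5,0],[0,0,0],0],[[0,-0.5,0],[0,0,0],0]]'; for i in 1 2 3 4 5 6; do python3 -m pendant '[[[0,0,0],[0,0,0],0]]' | grep -E "wrist_f|tool" | tr '\n' ' '; echo; done; python3 -c "
from rig import robot;print(robot.get_obs())" | grep -E "grip_w|torque"
```

```text
t: 13.45
tool_pos: [0.5922, 0.0654, 0.2315]
ee_rot: [0.72, 0.694, -0.002, -0.003]
wrist_force: [0.8, -0.6, 0.6]
grip_width: 0.023
tool_pos: [0.5923, 0.0654, 0.2316] wrist_force: [-0.0, -0.3, 0.0] 
tool_pos: [0.5922, 0.0654, 0.2316] wrist_force: [-0.1, -0.2, -0.2] 
tool_pos: [0.5922, 0.0654, 0.2316] wrist_force: [-0.3, 0.3, 0.2] 
tool_pos: [0.5922, 0.0654, 0.2315] wrist_force: [-0.2, 0.2, 0.5] 
tool_pos: [0.5922, 0.0654, 0.2315] wrist_force: [-0.6, -0.0, 0.1] 
tool_pos: [0.5923, 0.0654, 0.2316] wrist_force: [-0.8, -0.9, 0.0] 
       -7.29763834e-02, -4.27071500e-03]), 'tool_pos': array([0.59225643, 0.06544097, 0.23156558]), 'ee_rot': array([ 0.72041822,  0.69353265, -0.00178586, -0.00261957]), 'wrist_force': array([-0.81889445, -0.93030363,  0.01598628]), 'wrist_torque': array([-0.08197329,  0.03287049,  0.01960605]), 'grip_width': 0.02333094304915513}
```

Forces are now about zero on all axes. I lower the grip force to 20 N and then open gradually.

```bash
python3 -m pendant '[[[0,0,0],[0,0,0],0],[[0,0,0],[0,0,0],0],[[0,0,0],[0,0,0],0]]' 20; python3 -m pendant '[[[0,0,0],[0,0,0],0.28],[[0,0,0],[0,0,0],0.29],[[0,0,0],[0,0,0],0.30],[[0,0,0],[0,0,0],0.31],[[0,0,0],[0,0,0],0.33],[[0,0,0],[0,0,0],0.35],[[0,0,0],[0,0,0],0.37],[[0,0,0],[0,0,0],0.4],[[0,0,0],[0,0,0],0.4],[[0,0,0],[0,0,0],0.4]]'; python3 - <<'E'
from h import *
shot('scene','s6',(260,220,340,310),7)
E
```

```text
t: 14.35
tool_pos: [0.5922, 0.0654, 0.2315]
ee_rot: [0.72, 0.693, -0.002, -0.003]
wrist_force: [-0.4, -0.3, -0.3]
grip_width: 0.0235
t: 15.35
tool_pos: [0.5923, 0.0654, 0.2315]
ee_rot: [0.72, 0.694, -0.002, -0.003]
wrist_force: [0.0, -1.0, 0.6]
grip_width: 0.0344
```

View pics/s6.png

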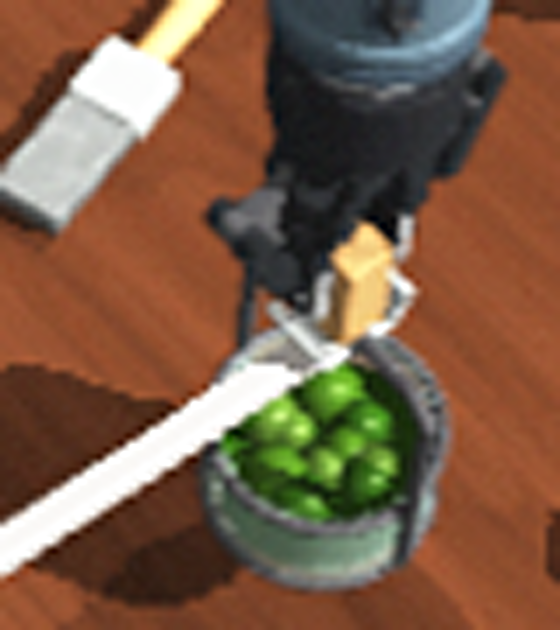

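The planter hangs in the hook, with the grip at (360,285) standing free between the opening jaws and no visible drop. I open fully and wait.

```bash
python3 -m pendant '[[[0,0,0],[0,0,0],0.45],[[0,0,0],[0,0,0],0.5],[[0,0,0],[0,0,0],0.6],[[0,0,0],[0,0,0],0.7],[[0,0,0],[0,0,0],0.85],[[0,0,0],[0,0,0],1],[[0,0,0],[0,0,0],1],[[0,0,0],[0,0,0],1],[[0,0,0],[0,0,0],1]]'; python3 - <<'E'
from h import *
shot('scene','s7',(260,220,340,310),7)
E
```

```text
t: 16.3
tool_pos: [0.5922, 0.0654, 0.2316]
ee_rot: [0.72, 0.694, -0.002, -0.003]
wrist_force: [-0.2, 0.8, -0.2]
grip_width: 0.0852
```

View pics/s7.png

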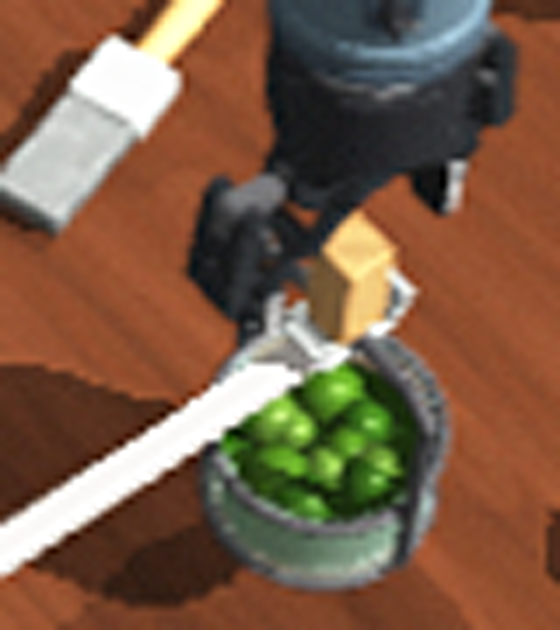

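Fully open, and the pot has not moved between the two pictures. I retreat straight up.

```bash
python3 -m pendant '[[[0,0,-5],[0,0,0],1],[[0,0,-15],[0,0,0],1],[[0,0,-30],[0,0,0],1],[[0,0,-50],[0,0,0],1],[[0,0,-75],[0,0,0],1],[[0,0,-100],[0,0,0],1],[[0,0,-125],[0,0,0],1],[[0,0,-140],[0,0,0],1],[[0,0,-140],[0,0,0],1],[[0,0,-140],[0,0,0],1]]'; python3 -m pendant '[[[0,-40,0],[0,0,0],1],[[0,-80,0],[0,0,0],1],[[0,-120,0],[0,0,0],1],[[0,-160,0],[0,0,0],1],[[0,-190,0],[0,0,0],1],[[0,-190,0],[0,0,0],1],[[0,-190,0],[0,0,0],1],[[0,-190,0],[0,0,0],1]]'; python3 - <<'E'
from h import *
shot('scene','s8',s=1.42);shot('top','t8',s=1.42)
a=cv2.imread('pics/s8_raw.png')[230:310,270:340].astype(int)
shot('scene','s9'); b=cv2.imread('pics/s9_raw.png')[230:310,270:340].astype(int); print(abs(a-b).mean(),abs(a-b).max())
E
python3 - <<'E'
from o3 import *
z=.2035; t=np.degrees(np.arcsin((z-.2239)/.25))
over('s8',.5922,.0654,z,-2.2,(260,220,80,90),7,z,t)
E
```

```text
t: 17.35
tool_pos: [0.593, 0.0652, 0.3712]
ee_rot: [0.72, 0.693, -0.002, -0.003]
wrist_force: [0.5, -0.7, -0.0]
grip_width: 0.0852
t: 18.15
tool_pos: [0.4035, 0.0724, 0.3717]
ee_rot: [0.721, 0.693, -0.002, -0.003]
wrist_force: [0.3, 0.2, 0.2]
grip_width: 0.0856
1.7341666666666666 13
```

View pics/s8.png

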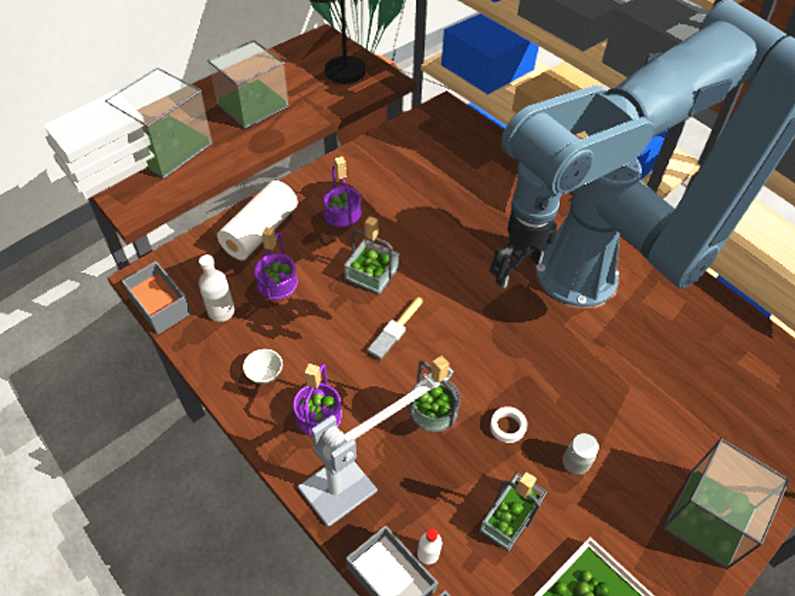

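View pics/t8.png

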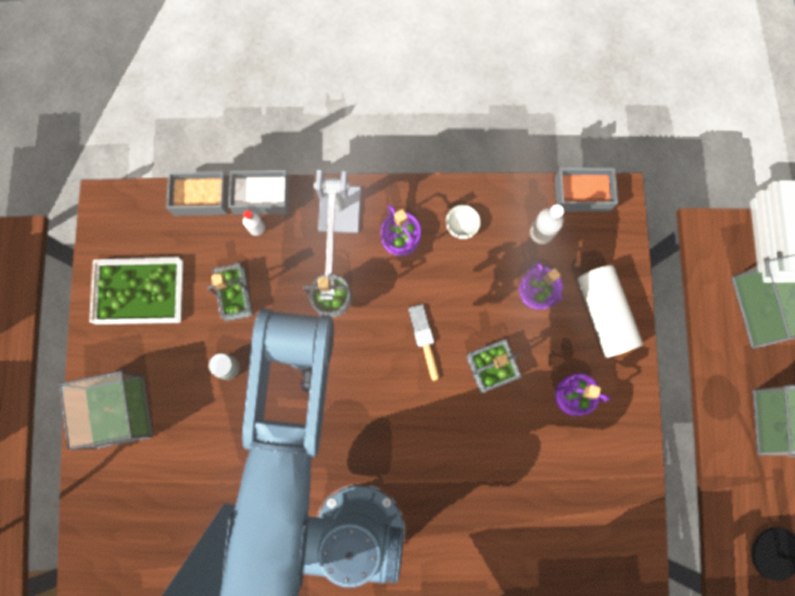

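View pics/s8_o.png

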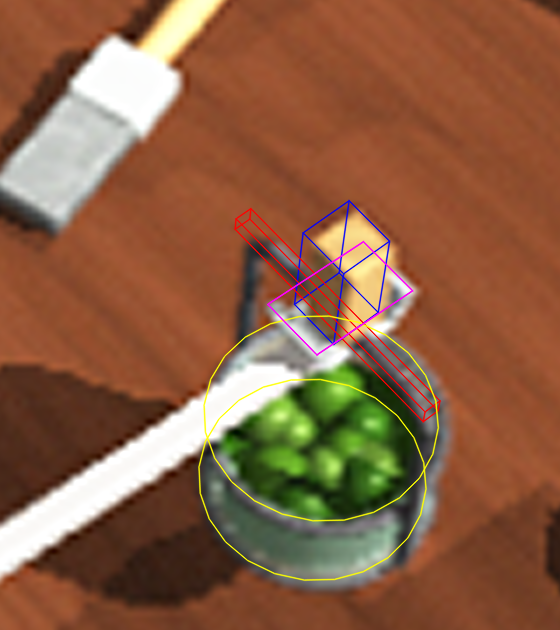

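The planter hangs in the hook at scene (437,395) and is still between frames (only image noise). The other planters are at their old pixels. I hand in.

```bash
python3 -c "
from rig import robot; print(robot.get_obs()['t']); robot.sign_off()"
```

```text
18.3
the job is handed in; nothing more can be done
```

The round glass planter now hangs by its crossbar in the hook, and I handed the job in at 18.3 s.

I took it by the wooden grip, slid its window over the hook's free end and lowered it about 46 mm with the arm while still holding on. I let go only when the wrist force averaged about 0 N and had stayed there.

**Final checks:**
- The pictures after release show the planter unmoved between frames, with the crossbar between the hook lips.
- The square, oblong and purple planters are at their earlier pixels.
- The gripper is well clear.

**Disagreements:**
- The fitted outline sat 1–2 px (about 3–5 mm) off the planter in the scene view.
- The two cameras' fits of the hook differed by about 6 mm in y.
- The pot seemed to lean 1–2° while held.
- I eased out a sideways force of about 1.2 N before opening.

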